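# Start and tighten the flange nut of a game hold-down

### The job

Pick up the flange nut and set it over the stud of the display stand. Lightly feel it backwards (anticlockwise) until it drops into the thread, then run it down clockwise until the hold-down bar is pressed right down onto the demonstration game, and let go. Do not force the thread, and leave the stamp and the yo-yo where they are.

Things in the scene. Friction and masses are not known exactly. Their poses are not given: they have to be found in the camera images.
- nut: Loose steel flange nut, about 150 g, standing flange down on the table. Origin: centre of its underside, z up along its axis. Round flange 66 mm across, 5 mm thick; above it a hexagon 52 mm across flats, from 5 to 30 mm height; flats face the nut's own +x and every 60 degrees on from it.
- nut_lugs (a point): Point on the nut's axis 10 mm above its underside, level with the lower faces of four small lugs in its open 39 mm bore: every 90 degrees, 4 mm wide, 3.2 mm high, reaching in to 14 mm from the axis.
- stand: Fixed stand: wooden board 245 x 140 x 12 mm, a boxed game 33 mm high on it under a flat aluminium bar. Origin: at table height on the upright stud's axis; own +x points along the bar, from the stud over the game to a plain guide post 178 mm away (67 mm high); the board reaches from x = -45 to +200 mm. More than 90 N between nut and stand counts as forcing the thread.
- stud_tip (a point): Tip of the stud's tapered nose, 85 mm above the table, on its axis. The stud is 25 mm across and carries a coarse right-hand thread 36 mm across with four starts (7.5 mm down per quarter turn clockwise seen from above). Each start ends in a step with a square stop just beyond it. The angle at which the thread starts differs each time and is not told.
- thread_top (a point): On the stud's axis, level with the thread's four upper ends, 72 mm above the table. A nut set on at a random angle is caught by its lugs, underside 57 to 64 mm above the table; clockwise the stops block it. Anticlockwise, within a quarter turn or so, it may first slip off the stops' tops (64 to 58), rides up to 62, then drops to 55 to 56.5 mm; there the stops block it anticlockwise.
- bar_seat (a point): Point on the stud's axis at the top face of the bar's ring (68 mm across) when the bar is up, 55 mm above the table; fixed to the stand. The dropped-in nut's flange lies about here; from there about 1.2 rad clockwise presses the bar fully down, where the turn stops hard.
- bar (a joint): How far the hold-down bar is pressed down, in m: 0 = up, 0.004 = hard down on the game. Springs push it up with about 3 N at the top and 8 N at the bottom.
- stamp: Bystander: wooden hand stamp, 24 x 36 x 66 mm, standing. Origin: centre of its underside.
- yoyo: Bystander: yo-yo, 56 mm across, 36 mm high, lying flat. Origin: centre of its underside.
Not all that is in view belongs to the job. There is more than one size of the nut; the one meant has the size given above.

How it is judged:
On the way, in this order (a step that is already met when the one before it is completed fails the run):
1. the nut is set on the stud, upright, resting on the ends of the thread (horizontal distance between nut and bar_seat below 0.004 m and angle between nut's own z axis and vertical below 0.1 rad and z of nut in the frame of bar_seat below 0.013 m).
2. the nut has dropped into the thread (underside less than 1.5 mm above the raised bar's top) (horizontal distance between nut and bar_seat below 0.003 m and angle between nut's own z axis and vertical below 0.08 rad and z of nut in the frame of bar_seat below 0.0015 m), for 0.1 s.
At the end, for the whole second after the job is handed in: The released nut sits upright on the stud (within 3 mm of its axis, tilt under 0.06 rad), at rest, its thread holding the bar pressed down at least 3.2 of its 4 mm (value of joint bar above 0.0032 m and z of nut in the frame of bar_seat below -0.0025 m and horizontal distance between nut and bar_seat below 0.003 m and angle between nut's own z axis and vertical below 0.06 rad and linear speed of nut below 0.01 m/s); the robot touches nothing.
It fails at once if the thread is forced: more than 90 N between nut and stand (contact force between nut and stand above 90 N).
It fails at once if the stamp is moved by more than 15 mm (distance of stamp from where it was at the start of the episode above 0.015 m).
It fails at once if the yo-yo is moved by more than 15 mm (distance of yoyo from where it was at the start of the episode above 0.015 m).
It also fails if it takes over 59 s, if anything falls off the work surface, if the arm or the gripper's body presses on something with over 40 N, if the wrist force passes 120 N, or if a joint passes its speed limit or range.

### The arm

A 6-joint arm with a two-finger parallel gripper is mounted at the origin on the work surface; the furniture and walls round the work are solid. World frame = base frame: x ahead of the robot, y to its left, z up, the work surface at z = 0. Lengths are in m, angles in rad, forces in N, time in s.
With the tool pointing down it reaches from about 0.275 to 0.75 m from the base axis. Payload 10.2 kg.
Tool frame: the origin (TCP) lies midway between the tips of the shut fingers; the grasp point (between the pads) lies 19 mm behind it (env.hold_point_z is the distance from the TCP to the grasp point, in m); z points along the fingers, y is the line along which they close (so a half turn about z gives the same grasp; the last joint's range is limited). The gripper opens to 85 mm and grips with 20 to 120 N. Pads are 22 mm wide; open, the fingers measure 114 mm over their backs; the gripper's body (76 mm by 85 mm) begins 54 mm behind the grasp point. The pads swing forward as they close: fully open they stand 13 mm farther back than shut.
Start: joints at [-1.457, 0.313, 1.498, -0, 1.331, -0.223], TCP at [0.173, -0.496, 0.231] pointing down, gripper open.
Joint ranges: [-2.94, 2.94], [-0.97, 2.17], [0.19, 2.56], [-1.23, 4.37], [0.02, 3.11], [-2.88, 2.88]. Speed limits (rad/s): [2.39, 2.39, 3.01, 3.14, 3.14, 3.14].

### API

Orientations are given as a unit quaternion [x, y, z, w].
In Python, from bench import env, kinematics, monitor, eyes, job gives the robot as it stands. The module is installed in compiled form; this text tells all that it offers. Calls block until the motion is done:
- env.reach(position, orientation): joint-space move of the TCP to a pose.
- env.movel(position, velocity=0.15, frame=None, guard=None): straight line of the TCP; frame=None keeps the orientation; velocity is the mean speed in m/s. With guard (N) it stops when the force on the tool has changed by that much, and returns True; else False.
- env.set_joints(angles): joint-space move.
- env.release() and env.close_gripper(effort=None): open the fingers fully, or close them until they stop; effort is the grip in N (None keeps the last).
- env.hold(seconds).
- kinematics.ik(position, orientation): joint angles nearest the present ones, or None.
- monitor.sense(): the state.
- eyes.grab_frame(name): name is "scene" or "top" or "wrist"; returns a dict with "frame" (420x560x3 uint8, red, green, blue), "mtx" (3x3 intrinsics, pixels), "view" (4x4, takes a point from world to camera coordinates). Camera axes: x right, y down, z forward; pixel columns grow to the right and rows downward; lengths in m; the calibration is good to about 2 mm. A picture is of the moment at which its call begins. There is no depth.
A pose or a line that the arm cannot do raises env.MotionError and nothing moves.
- job.hand_in(): hands the job in; it is judged then, once.
The state is a dict: "clock": time; "joints": joint angles; "qvel": joint speeds; "joint_efforts": joint torques, N m; "position": TCP position; "ee_rot": TCP orientation; "contact_force": force on the tool from outside, world axes, zero at the start; "ft_torque": the same for the moment, N m; "finger_gap": opening from 0.0 (shut) to 1.0 (fully open); "gripper_force": force on a finger pad.
Only numpy, scipy, OpenCV 4.12 (cv2) and the standard library are available. Lean on these libraries where they do the work, as an engineer would, in place of code of your own. Each camera call takes 0.05 s, during which the arm holds its last target. There are 200 camera calls.

## Working session

There is one attempt and no reset: what is moved stays moved. The work goes in short steps, each a Python script; the robot and the scene stay as the last script left them, time stands still between calls to the robot, and variables do not carry over. Pictures are saved under pics/ and viewed, at most 12 in all, crops included, and the job is handed in when it is done.

```bash
mkdir -p pics; python3 - <<'E'
from bench import env, kinematics, monitor, eyes, job
import cv2,numpy as np
for n in("scene","top"):
    f=eyes.grab_frame(n); cv2.imwrite(f"pics/{n}0.png",f["frame"][:,:,::-1]); print(n,f["mtx"].round(1).tolist(),f["view"].round(3).tolist())
s=monitor.sense();print(s, env.hold_point_z)
E
```

```text
scene [[381.4, 0.0, 280.0], [0.0, 381.4, 211.6], [0.0, 0.0, 1.0]] [[0.308, 0.951, -0.019, 0.034], [0.456, -0.166, -0.875, -0.169], [-0.835, 0.261, -0.484, 1.341], [0.0, 0.0, 0.0, 1.0]]
top [[395.1, 0.0, 280.1], [0.0, 395.1, 214.8], [0.0, 0.0, 1.0]] [[-0.004, -1.0, -0.003, -0.189], [-0.993, 0.005, -0.116, 0.509], [0.116, 0.002, -0.993, 0.885], [0.0, 0.0, 0.0, 1.0]]
{'clock': 0.1, 'joints': array([-1.45738278e+00,  3.13386885e-01,  1.49837366e+00, -5.52070029e-07,
        1.33099180e+00, -2.23389020e-01]), 'qvel': array([ 0.00167601, -0.00110676, -0.00241735, -0.00039067,  0.00044618,
        0.00172497]), 'joint_efforts': array([ 3.20016436e-03, -4.12895143e+01, -2.60142606e+01, -1.15797206e-04,
        2.96381324e-03, -2.93082064e-05]), 'position': array([ 0.17346409, -0.49526847,  0.23079124]), 'ee_rot': array([ 9.85853805e-01,  1.67606501e-01,  3.16004753e-05, -5.78980980e-04]), 'contact_force': array([ 0.55998666,  0.99625579, -0.49600187]), 'ft_torque': array([ 0.05877001, -0.02023375,  0.00159888]), 'gripper_force': 0.0, 'finger_gap': 0.9984348104828087} 0.0187
```

View pics/scene0.png

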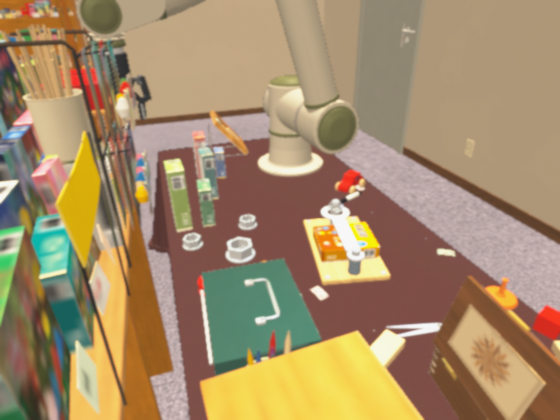

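View pics/top0.png

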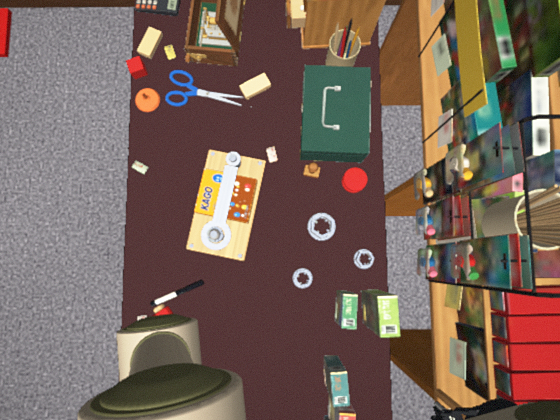

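The top view shows the three nuts at about (321,227) (the largest), (364,259) and (302,278). The stud ring is at (215,234), the guide post at (233,158), the yo-yo at (355,180) and the stamp at (312,170). Next I'll take wrist views.

```bash
cat > h.py <<'E'
from bench import env, kinematics, monitor, eyes, job
import cv2,numpy as np
from scipy.spatial.transform import Rotation as R
def down(yaw): # tool x axis at yaw, z down
    return (R.from_euler('z',yaw)*R.from_euler('x',np.pi)).as_quat()
def ray(f,px):
    d=np.linalg.inv(f["mtx"])@[px[0],px[1],1]; Rw=f["view"][:3,:3]; t=f["view"][:3,3]
    return -Rw.T@t, Rw.T@d
def on(f,px,z):
    c,d=ray(f,px); return c+d*(z-c[2])/d[2]
def tri(obs):
    A=np.zeros((3,3));b=np.zeros(3)
    for f,px in obs:
        c,d=ray(f,px); d=d/np.linalg.norm(d); P=np.eye(3)-np.outer(d,d); A+=P;b+=P@c
    x=np.linalg.solve(A,b)
    return x
def proj(f,p):
    q=f["mtx"]@(f["view"][:3,:3]@p+f["view"][:3,3]); return q[:2]/q[2]
def grab(n,name):
    f=eyes.grab_frame(n); cv2.imwrite(f"pics/{name}.png",f["frame"][:,:,::-1]); np.savez(f"pics/{name}.npz",**f); return f
E
python3 - <<'E'
from h import *
f=eyes.grab_frame("top")
N=on(f,(321,227),.03);S=on(f,(215,234),.055);P=on(f,(233,158),.067)
print(N,S,P,np.linalg.norm((S-P)[:2]),on(f,(355,180),.036),on(f,(312,170),.066))
f=eyes.grab_frame("wrist")
s=monitor.sense();Rt=R.from_quat(s["ee_rot"])
c,d=ray(f,(280,210)); print("cam in tool",Rt.inv().apply(c-s["position"]),Rt.inv().apply(d),f["mtx"][0,0])
for k,p in(("nA",N+[-.05,-.0,.0]),("nB",N+[.0,0.06,0]),("sA",S+[-.06,0,0]),("sB",S+[-.01,-.07,0])):
    p=np.array([p[0],p[1],.26])
    q=down(0.0)
    try: env.reach(p,q)
    except env.MotionError as e: print(k,e); continue
    env.hold(.2); f=grab("wrist",k); print(k,monitor.sense()["joints"].round(2),monitor.sense()["clock"])
E
python3 -c "
import cv2,numpy as np
I=[cv2.imread(f'pics/{k}.png') for k in('nA','nB','sA','sB')]
m=np.vstack([np.hstack(I[:2]),np.hstack(I[2:])]);cv2.imwrite('pics/m1.png',cv2.resize(m,(800,600)))"
```

```text
[ 0.4795113  -0.28521885  0.03      ] [ 0.46273447 -0.04534452  0.055     ] [ 0.63347791 -0.08544608  0.067     ] 0.1753894450370777 [ 0.58802675 -0.36524508  0.036     ] [ 0.60519833 -0.26341962  0.066     ]
cam in tool [ 0.0769995   0.00032216 -0.14176818] [-0.30599209  0.00598565  0.952058  ] 294.5000509929158
nA [-0.81  0.27  1.48 -0.    1.39  0.76] 1.7083
nB [-0.66  0.3   1.43 -0.    1.4   0.91] 2.3667
sA [-0.4   0.02  1.77 -0.    1.35  1.17] 3.4167
sB [-0.5   0.16  1.61  0.    1.37  1.07] 4.1
```

View pics/m1.png

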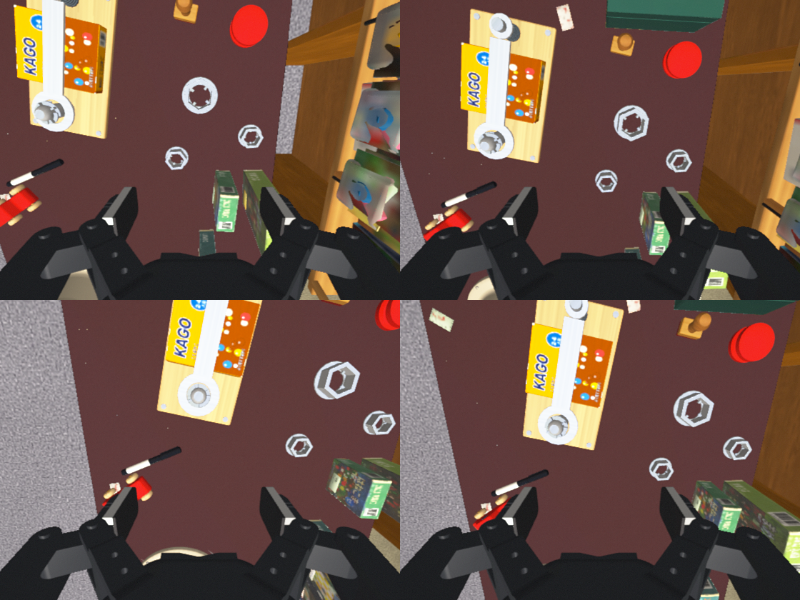

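The wrist tiles (200 px = 280 px full) show the target nut at (200,95), (630,122), (337,380) and (693,408), clearly larger than the two small ones. The stud ring is at (50,112), (492,142), (198,395) and (557,425). I'll take closer views and segment them.

```bash
python3 - <<'E'
from h import *
N=np.array([.4795,-.285]);S=np.array([.4627,-.0453])
for k,c,yaw in(("cs",S,0.),("cn",N,-np.pi/2),("cn2",N,-1.1)):
    o=np.array([np.cos(yaw),np.sin(yaw)])*(.077 if k!="cn2" else .10)
    env.reach([*(c-o),.17 if k!="cs" else .2],down(yaw)); env.hold(.25); grab("wrist",k)
print(monitor.sense()["clock"],monitor.sense()["joints"].round(2))
E
cat > seg.py <<'E'
from h import *
def comps(im,seed,thr=100,r=None):
    im=im.astype(int); m=((im.min(2)>thr)&(im.max(2)-im.min(2)<45)).astype(np.uint8)
    m=cv2.morphologyEx(m,cv2.MORPH_CLOSE,np.ones((3,3)))
    cs,_=cv2.findContours(m,cv2.RETR_EXTERNAL,cv2.CHAIN_APPROX_NONE)
    cs=[c for c in cs if cv2.contourArea(c)>150]
    return min(cs,key=lambda c:np.hypot(*(np.mean(cv2.boxPoints(cv2.minAreaRect(c)),axis=0)-seed)))
N=np.array([.4795,-.285,.015])
obs=[]
for k in("nA","nB","sA","sB","cn","cn2"):
    f=dict(np.load(f"pics/{k}.npz")); 
    if k=="sA": continue
    c=comps(f["frame"],proj(f,N)); M=cv2.moments(c); px=(M["m10"]/M["m00"],M["m01"]/M["m00"])
    obs.append((f,px)); print(k,np.round(px,1),cv2.contourArea(c),"on .015",on(f,px,.015).round(4))
print(tri(obs))
E
python3 seg.py; python3 -c "
import cv2,numpy as np
I=[cv2.imread(f'pics/{k}.png') for k in('cn','cs')]
a=cv2.resize(I[0][0:300,130:430],(400,400),interpolation=2);b=cv2.resize(I[1][0:300,130:430],(400,400),interpolation=2)
cv2.imwrite('pics/m2.png',np.hstack([a,b]))"
```

```text
7.3167 [-0.67  0.27  1.73 -0.    1.15  2.  ]
nA [279.3 133.1] 2012.5 on .015 [ 0.4847 -0.2877  0.015 ]
nB [323.6 171.4] 1866.5 on .015 [ 0.4853 -0.2865  0.015 ]
sB [409.8 152.1] 2162.5 on .015 [ 0.4843 -0.286   0.015 ]
cn [274.5 111. ] 3547.5 on .015 [ 0.483  -0.2888  0.015 ]
cn2 [276.1  84.9] 3856.5 on .015 [ 0.4832 -0.2881  0.015 ]
[ 0.48372779 -0.28827564  0.00866667]
```

View pics/m2.png

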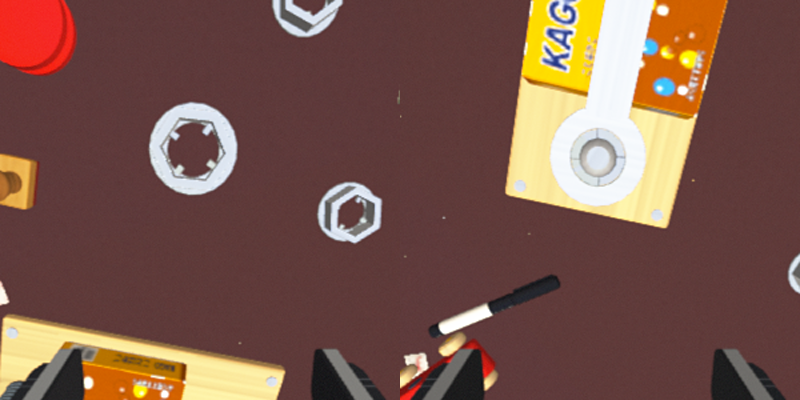

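The left crop shows the target nut at (193,149) with flange, hexagonal bore and four lugs. The right crop shows the stud nose at (598,157) in the ring (598,155), with four radial thread-end lines. I need the hexagon's angle, so I'm enlarging the nut.

```bash
python3 - <<'E'
from h import *
N=np.array([.4835,-.2885,.015]);T=[]
for k in("cn","cn2","sA"):
    f=dict(np.load(f"pics/{k}.npz")); u,v=proj(f,N).astype(int); print(k,u,v)
    a=f["frame"][max(v-45,0):v+45,u-45:u+45,::-1]; a=((a.astype(float)/255)**2.5*255).astype(np.uint8)
    T.append(cv2.resize(a,(264,264),interpolation=2))
cv2.imwrite("pics/m3.png",np.hstack(T))
E
```

```text
cn 274 111
cn2 276 84
sA 472 112
```

View pics/m3.png

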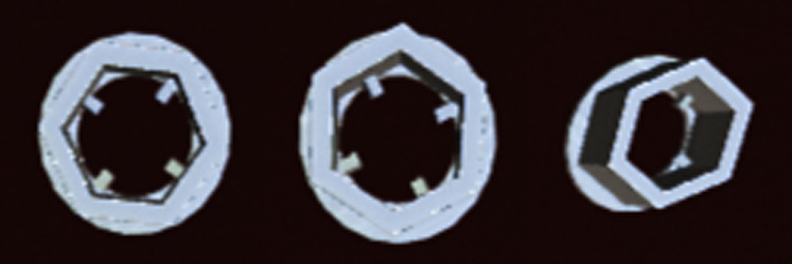

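The crops show a hexagonal bore and top. In the third tile the outer top corners are at (702,60), (752,103), (738,183), (660,207), (608,163) and (624,86). In the first, the inner corners are at (105,66), (178,74), (205,143), (168,203), (93,196) and (66,131).

```bash
cat > hexa.py <<'E'
from seg import *
s=264/90
def fit(k,off,c,z):
    f=dict(np.load(f"pics/{k}.npz")); P=np.array([on(f,(np.array(p)/s)+off,z) for p in c])[:,:2]
    m=P.mean(0); d=P-m; r=np.hypot(*d.T); a=np.arctan2(*d.T[::-1])
    ph=np.angle(np.exp(6j*a).mean())/6 # corner direction mod 60
    print(k,z,m.round(4),"r mm",(r*1e3).round(1),"corner deg",np.degrees(ph).round(1),"spread",np.degrees(np.abs(np.exp(6j*a).mean())).round(2)/57.3)
fit("sA",np.array([427,67]),[(p[0]-528,p[1]) for p in[(702,60),(752,103),(738,183),(660,207),(608,163),(624,86)]],.03)
fit("cn",np.array([229,66]),[(105,66),(178,74),(205,143),(168,203),(93,196),(66,131)],.03)
# triangulated height of the top centre (top hexagon centroid, two views)
g=lambda k,off,c:(dict(np.load(f"pics/{k}.npz")),np.mean(c,axis=0)/s+off)
print("top tri",tri([g("sA",np.array([427-180.0,67]),[(702,60),(752,103),(738,183),(660,207),(608,163),(624,86)]),g("cn",np.array([229,66]),[(105,66),(178,74),(205,143),(168,203),(93,196),(66,131)])]))
# stud: ring white blob centroid, nose and post
S=np.array([.4627,-.0453,.055])
for k in("cs","sA","sB","nB"):
    f=dict(np.load(f"pics/{k}.npz")); g=cv2.medianBlur(cv2.cvtColor(f["frame"],cv2.COLOR_RGB2GRAY),3)
    u,v=proj(f,S).astype(int); print(k,u,v)
T=[]
for k in("cs","sA","sB","nB"):
    f=dict(np.load(f"pics/{k}.npz")); u,v=proj(f,S).astype(int)
    a=f["frame"][v-45:v+45,u-45:u+45,::-1]; a=((a.astype(float)/255)**2.5*255).astype(np.uint8)
    T.append(cv2.resize(a,(300,300),interpolation=2))
cv2.imwrite("pics/m4.png",np.vstack([np.hstack(T[:2]),np.hstack(T[2:])]))
E
python3 hexa.py|tail -n +7
```

```text
sA 0.03 [ 0.4827 -0.2876] r mm [28.5 29.1 33.7 29.  29.8 32.5] corner deg -5.7 spread 0.992844677137871
cn 0.03 [ 0.4821 -0.2873] r mm [22.4 22.2 21.6 22.5 22.5 21.7] corner deg -5.1 spread 0.9916230366492147
top tri [ 0.48260027 -0.28755256  0.0300661 ]
cs 277 116
sA 276 131
sB 219 174
nB 129 196
```

View pics/m4.png

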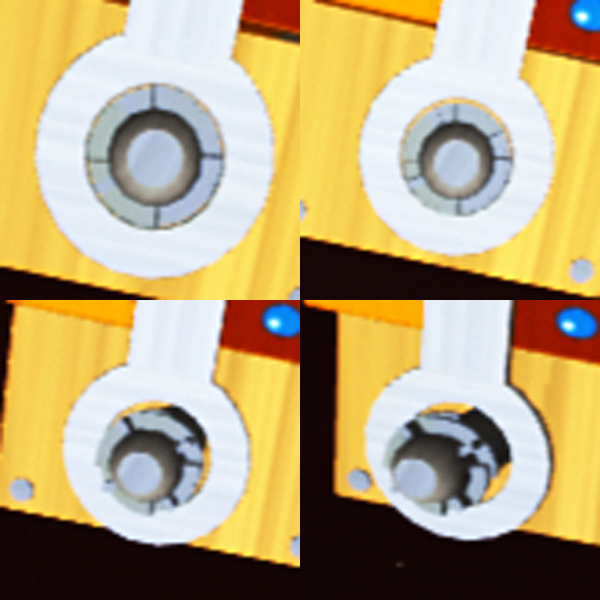

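The stud tile shows the nose-tip centre at (155,158), (457,161), (137,476) and (417,478). The ring centre is at (154,158), (456,160), (156,452) and (458,448).

```bash
python3 - <<'E'
from h import *
s=300/90
off={"cs":(232,71),"sA":(231,86),"sB":(174,129),"nB":(84,151)}
for name,c,z in(("nose",dict(cs=(155,158),sA=(157,161),sB=(137,176),nB=(117,178)),.085),("ring",dict(cs=(154,158),sA=(156,160),sB=(156,152),nB=(158,148)),.055)):
    o=[(dict(np.load(f"pics/{k}.npz")),np.array(p)/s+off[k]) for k,p in c.items()]
    print(name,tri(o).round(4),[on(f,p,z)[:2].round(4) for f,p in o])
# grasp
N=np.array([.4826,-.2876]);q=down(np.radians(54.6))
env.reach([*N,.12],q); env.movel([*N,.010],.12,guard=12)
env.hold(.2);s0=monitor.sense();print(s0["position"],s0["contact_force"],s0["joints"].round(2))
env.close_gripper(40); env.hold(.3);s1=monitor.sense()
print(s1["position"],s1["contact_force"],s1["gripper_force"],s1["finger_gap"],s1["clock"])
f=grab("wrist","grip")
E
```

```text
nose [ 0.4608 -0.0464  0.0843] [array([ 0.4611, -0.0464]), array([ 0.4614, -0.0466]), array([ 0.4601, -0.0457]), array([ 0.461 , -0.0475])]
ring [ 0.4611 -0.0458  0.0507] [array([ 0.4608, -0.0462]), array([ 0.46  , -0.0462]), array([ 0.4623, -0.0465]), array([ 0.4635, -0.0475])]
[ 0.48281693 -0.28778415  0.01055458] [-0.27266851  0.18989088  0.16942696] [-0.75  0.66  1.6   0.    0.88 -0.13]
[ 0.48276475 -0.28770237  0.01036312] [-0.59776949  0.39426971  5.79134746] 42.73430943489075 0.5978556866758161 11.1417
```

View pics/grip.png

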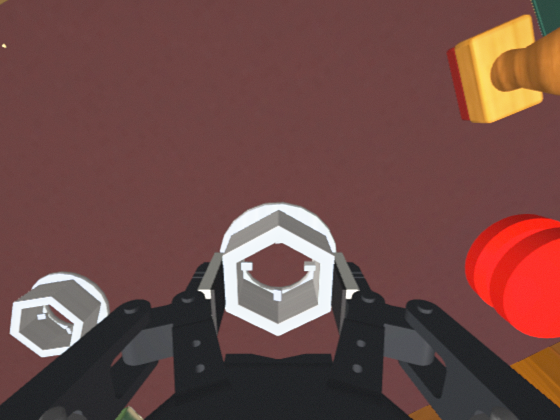

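The hexagon is gripped squarely on its flats, with its top centred at about (278,280). The stamp and yo-yo are clear. Next I'll lift it, check the in-hand offset and set it down gently.

```bash
cat > run.py <<'E'
from h import *
S=np.array([.461,-.0462]); D=.0104
def st():
    s=monitor.sense(); return s["position"],s["contact_force"],s["ft_torque"],s
def yaw():
    return R.from_quat(monitor.sense()["ee_rot"]).as_matrix()[:2,0]
E
python3 - <<'E'
from run import *
f=dict(np.load("pics/grip.npz")); p,_,_,s=st()
c=on(f,(278.3,280.3),.03); off=R.from_quat(s["ee_rot"]).inv().apply(c-p); print("offset tool",off.round(4))
q=down(np.radians(54.6))
env.movel([p[0],p[1],.15],.2); env.reach([*S,.15],q); env.hold(.4)
p,F,M,s=st(); print(p,F,M,s["finger_gap"],s["joints"].round(2),s["clock"])
g=env.movel([*S,.085],.08,guard=8); p,F,M,s=st();print(g,p[2]-D,F)
if not g:
    g=env.movel([*S,.060],.02,guard=6)
    env.hold(.2); p,F,M,s=st();print(g,p,p[2]-D,F,M,s["clock"])
grab("wrist","seat")
E
```

```text
offset tool [ 0.0028  0.0004 -0.0196]
[ 0.46106562 -0.04658245  0.1499508 ] [-0.0642299  -0.07547059 -1.74712034] [-0.02984466 -0.01451038  0.00699527] 0.5982388676906725 [-0.35  0.27  1.79 -0.    1.09  0.26] 13.4
False 0.07501294769807099 [-0.72184719  0.12973602 -2.06077361]
True [ 0.46100896 -0.04619778  0.06914381] 0.0587438117095924 [-1.11791182  0.71042028  6.86286385] [0.1345393  0.33598213 0.01878647] 15.3833
```

View pics/seat.png

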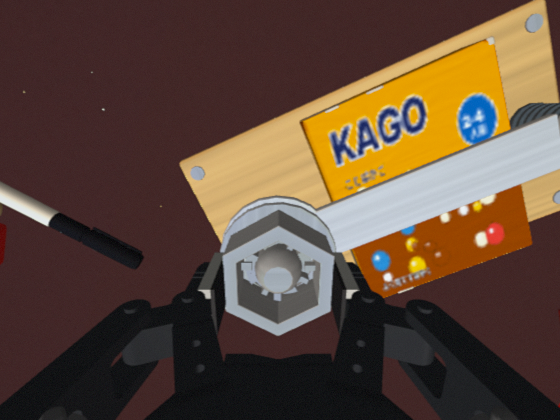

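The nut is caught on the thread ends, underside at 58.7 mm, with the nose inside the bore near (279,277). I'll check centring from this picture before turning.

```bash
python3 - <<'E'
from run import *
f=dict(np.load("pics/seat.npz")); p,_,_,s=st(); r=R.from_quat(s["ee_rot"]).inv()
for n,px,z in(("nut top",(278.3,280.3),.0887),("nose",(279,279),.085)): print(n,on(f,px,z).round(4),r.apply(on(f,px,z)-p).round(4))
print(proj(f,np.array([*S,.0887])),proj(f,np.array([*S,.085])))
a=cv2.resize(f["frame"][215:345,210:345,::-1],(540,520),interpolation=2);cv2.imwrite("pics/seatc.png",a)
E
```

```text
nut top [ 0.4629 -0.0442  0.0887] [ 0.0027  0.0004 -0.0196]
nose [ 0.4623 -0.0457  0.085 ] [ 0.0012  0.0008 -0.0159]
[277.3851142  285.35642189] [277.40642423 281.17502283]
```

View pics/seatc.png

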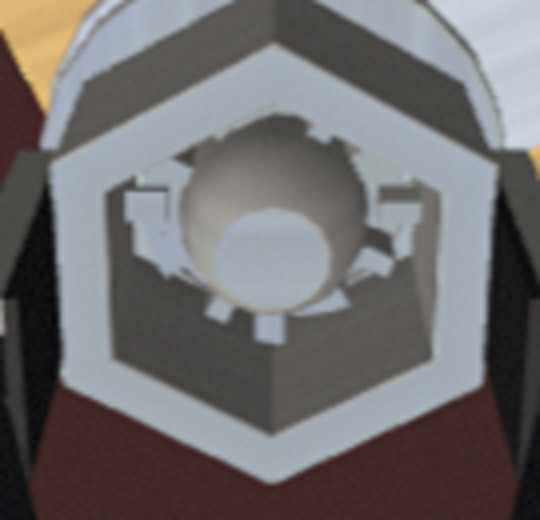

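The crop puts the nut's hexagon centre at about (274,268) and the nose face at (274,260). The nut is about 1 mm off along tool x and the lugs surround the stud, so I'll trim 0.7 mm and feel it backwards.

```bash
cat > feel.py <<'E'
from run import *
import sys
def target(y,z): 
    t=S-.0007*np.array([np.cos(y),np.sin(y)]); return [*t,z]
def curyaw():
    m=R.from_quat(monitor.sense()["ee_rot"]).as_matrix(); return np.arctan2(m[1,0],m[0,0])
def turn(y,z): env.movel(target(y,z),.03,frame=down(y),guard=25)
if __name__=="__main__":
    y=curyaw(); z=st()[0][2]; zmax=0; n=int(sys.argv[1])
    for i in range(n):
        y+=np.radians(4); turn(y,z)
        p,F,M,s=st(); f=F[2]+1.9
        if f>8: z+=.0006 if f<14 else .0012; turn(y,z)
        elif f<3:
            g=env.movel(target(y,z-.004),.02,guard=5); z=st()[0][2]
        p,F,M,s=st(); h=(p[2]-D)*1e3; zmax=max(zmax,h)
        print(i,round(np.degrees(y),1),"h",h.round(2),"f",round(f,1),(F).round(1),"Mz",M[2].round(2),"t",round(s["clock"],2))
        if abs(M[2])>1.2 or np.abs(F).max()>25: print("block");break
        if i and h<56.6: print("dropped");break
E
python3 feel.py 6
```

```text
0 58.6 h 59.12 f 7.9 [-0.6  2.9  6. ] Mz 0.0 t 15.68
1 62.6 h 59.47 f 11.5 [-0.   2.9  3.9] Mz -0.06 t 16.18
2 66.6 h 59.9 f 8.7 [0.7 1.7 2.6] Mz -0.01 t 16.68
3 70.6 h 60.11 f 6.8 [1.2 4.2 4.9] Mz 0.01 t 16.93
4 74.6 h 60.53 f 10.4 [0.4 2.4 3.2] Mz -0.09 t 17.43
5 78.6 h 60.97 f 8.0 [-0.1  0.6 -0.3] Mz -0.03 t 17.93
```

```bash
python3 feel.py 14
```

```text
0 82.6 h 61.11 f 7.1 [0.1 3.2 5.2] Mz -0.01 t 18.18
1 86.6 h 61.47 f 9.3 [0.3 0.9 2.3] Mz -0.05 t 18.68
2 90.6 h 61.65 f 5.2 [0.6 1.5 3.3] Mz -0.04 t 18.93
3 94.6 h 61.65 f 4.5 [0.1 0.  2.6] Mz -0.03 t 19.18
4 98.6 h 59.13 f 1.7 [ 2.8  1.8 -2.1] Mz 0.24 t 19.64
5 102.6 h 55.27 f 0.1 [-0.7 -0.4  7.1] Mz -0.04 t 20.16
dropped
```

It dropped in at 55.3 mm. Now I'll run it down clockwise, following the helix and watching the torque.

```bash
cat > down.py <<'E'
from feel import *
env.hold(.2); p,F,M,s=st(); y=curyaw(); z=p[2]; print(p[2]-D,F,M)
for i in range(34):
    h=(st()[0][2]-D)*1e3
    d=np.radians(4 if h>52.3 else 2); y-=d; z-=d*.00477
    turn(y,z); p,F,M,s=st(); f=F[2]+1.9
    if f>8: z+=.0004
    elif f<-3: z-=.0004
    h=(p[2]-D)*1e3
    print(i,round(np.degrees(y),1),round(np.degrees(curyaw()),1),"h",h.round(2),F.round(1),"Mz",M[2].round(2),"t",round(s["clock"],2))
    if abs(M[2])>.3 or np.abs(F).max()>25: print("stop");break
E
python3 down.py
```

```text
0.055288792227538734 [-0.5099176  -0.21170513  6.31791704] [ 0.08550193  0.25085627 -0.03403312]
0 98.5 98.6 h 55.08 [-0.3 -0.2  2.8] Mz 0.02 t 20.61
1 94.5 94.7 h 54.78 [-0.2 -1.1  5.2] Mz -0.05 t 20.86
2 90.5 90.7 h 54.43 [-0.3 -0.3  5.8] Mz -0.02 t 21.11
3 86.5 86.7 h 54.09 [-0.3 -0.3  5.8] Mz 0.01 t 21.36
4 82.5 82.7 h 53.75 [0.6 0.3 4.8] Mz -0.01 t 21.61
5 78.5 78.7 h 53.42 [1.  0.7 4.3] Mz -0.09 t 21.86
6 74.5 74.7 h 53.11 [-0.2  0.3  5.2] Mz -0.09 t 22.11
7 70.5 70.7 h 52.79 [-0.6 -0.2  5.6] Mz -0.08 t 22.36
8 66.5 66.7 h 52.43 [0.2 0.9 5.3] Mz -0.08 t 22.61
9 62.5 62.7 h 52.07 [ 0.9 -0.1  5.3] Mz -0.1 t 22.86
10 60.5 60.7 h 51.92 [0.1 0.1 5.6] Mz -0.09 t 23.11
11 58.5 58.7 h 51.72 [ 0.  -0.3  5.7] Mz -0.13 t 23.36
12 56.5 56.7 h 51.55 [-0.1 -0.8  5.1] Mz -0.14 t 23.61
13 54.5 54.7 h 51.37 [ 0.2 -0.5  5. ] Mz -0.14 t 23.86
14 52.5 52.7 h 51.23 [-0.3 -0.4  5.5] Mz -0.13 t 24.11
15 50.5 50.7 h 51.07 [-0.4 -0.   5.8] Mz -0.19 t 24.36
16 48.5 48.7 h 50.95 [0.8 0.1 5.3] Mz -0.09 t 24.61
17 46.5 46.7 h 50.93 [0.1 0.9 7.3] Mz -0.15 t 24.86
18 44.5 44.7 h 51.03 [ 0.6 -0.4  5.7] Mz -0.17 t 25.11
19 42.5 42.7 h 50.94 [-0.8  0.4  6.4] Mz -0.1 t 25.36
20 40.5 40.7 h 51.09 [0.  0.  5.9] Mz -0.17 t 25.61
21 38.5 38.7 h 50.94 [-0.6  0.5  6.1] Mz -0.11 t 25.86
22 36.5 36.7 h 50.92 [-0.6  0.1  6.6] Mz -0.15 t 26.11
23 34.5 34.7 h 50.94 [0.7 0.4 5.1] Mz -0.13 t 26.36
24 32.5 32.6 h 50.89 [1.5 0.6 6.9] Mz -0.24 t 26.61
25 30.5 30.6 h 50.89 [4.1 2.7 2.7] Mz -0.1 t 26.86
26 28.5 28.6 h 50.82 [4.5 3.4 3. ] Mz 0.08 t 27.11
27 26.5 26.7 h 50.78 [4.2 4.6 4.2] Mz 0.34 t 27.36
stop
```

```bash
python3 - <<'E'
from run import *
f=grab("wrist","fin"); t=grab("top","fint"); p,F,M,s=st(); print(p,s["finger_gap"],s["gripper_force"])
a=cv2.resize(f["frame"][180:400,170:390,::-1],(500,500),interpolation=2);b=cv2.resize(t["frame"][140:280,160:280,::-1],(300,350),interpolation=2)
b=cv2.copyMakeBorder(b,0,150,0,0,cv2.BORDER_CONSTANT);cv2.imwrite("pics/finc.png",np.hstack([a,b]))
E
```

```text
[ 0.46074396 -0.04626545  0.06115506] 0.5940270676630053 42.84409940242767
```

View pics/finc.png

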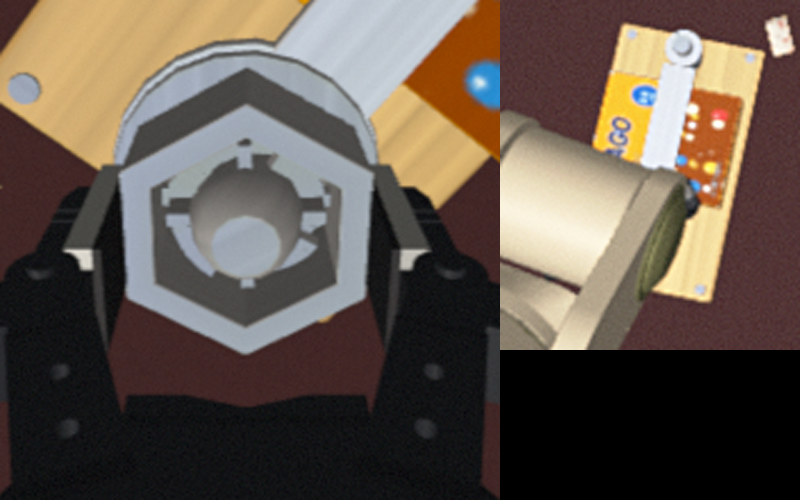

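The nut is still square in the grip, with the same lug pattern as before, and the flange lies on the bar ring. The height has bottomed at 50.8 mm and torque is rising, so it's at the hard stop. I'll release, retreat and check.

```bash
python3 - <<'E'
from run import *
env.release(); env.hold(.3); p,F,M,s=st(); print(p,F,M)
env.movel([p[0],p[1],.20],.12); 
p=st()[0]; env.reach([S[0]-.085,S[1],.15],down(0.)); env.hold(.3); f=grab("wrist","endA")
env.reach([S[0]-.06,S[1]-.12,.15],down(0.9)); env.hold(.3); g=grab("wrist","endB"); print(st()[3]["clock"])
P=np.array([*S,.07]);T=[]
for x in(f,g):
    u,v=np.clip(proj(x,P).astype(int),70,350); print(proj(x,P)); T.append(cv2.resize(x["frame"][v-70:v+70,u-70:u+70,::-1],(400,400),interpolation=2))
cv2.imwrite("pics/end.png",np.hstack(T))
E
```

```text
[ 0.46033411 -0.04650677  0.06095197] [-0.23605292  0.41658833 -0.06509647] [ 0.01732461 -0.04605208 -0.00695919]
31.7333
[277.73513039 104.69339689]
[236.24372795  29.9129097 ]
```

View pics/end.png

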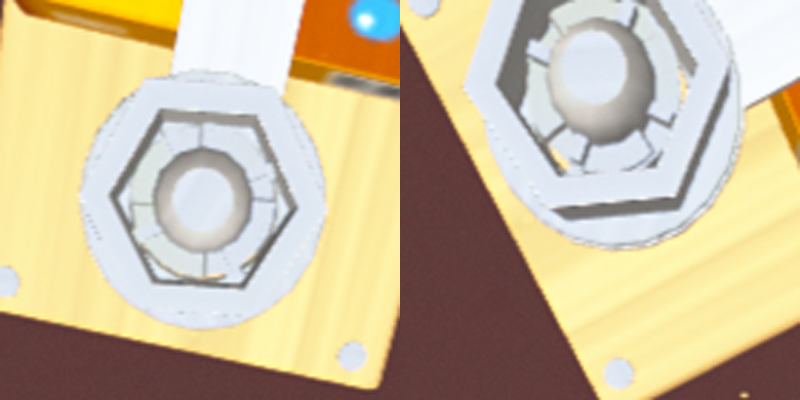

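The nut sits level and centred on the stud with its flange on the bar. View A's inner hexagon corners are at (162,110), (257,118), (297,208), (246,287), (155,282) and (112,193). I'll check that it hasn't backed off from the 26.6° grip angle.

```bash
python3 - <<'E'
from h import *
f=dict(np.load("pics/endA.npz"));c=np.array([(162,110),(257,118),(297,208),(246,287),(155,282),(112,193)])/(400/140)+[207,34]
P=np.array([on(f,p,.081) for p in c])[:,:2];m=P.mean(0);d=P-m
print(m,np.hypot(*d.T)*1e3,np.degrees(np.angle(np.exp(6j*np.arctan2(d[:,1],d[:,0])).mean())/6)%60)
E
```

```text
[ 0.4607853  -0.04686483] [22.10584519 21.71061804 21.91216035 22.1209418  22.13816806 21.99949432] 26.369856060311463
```

The angle is unchanged at 26.4° and the nut is centred. To make sure no play is left, I'll regrip lightly and feel for the hard stop once.

```bash
python3 - <<'E'
from feel import *
y=np.radians(26.5); z=.0612
env.reach([*S,.16],down(y)); env.movel(target(y,z),.12,guard=10); env.close_gripper(25); env.hold(.2)
p,F,M,s=st(); print(p,F.round(1),M.round(2),s["finger_gap"],s["clock"]); M0=M[2]
for i in range(6):
    y-=np.radians(1.5); turn(y,z); p,F,M,s=st(); print(round(np.degrees(curyaw()),1),F.round(1),M[2].round(2),round(s["clock"],1))
    if M[2]-M0>.35: break
E
```

```text
[ 0.46049969 -0.04644144  0.06172821] [-1.7  0.9  6.7] [ 0.3   0.35 -0.11] 0.6010724167241827 34.0583
25.1 [-1.3  1.3  5.1] 0.55 34.3
```

It's hard against the stop straight away. Releasing, retreating and handing in.

```bash
python3 - <<'E'
from feel import *
env.release(); env.hold(.2); p=st()[0]; env.movel([p[0],p[1],.20],.12); env.hold(.4)
f=grab("wrist","last"); print(st()[3]["clock"],st()[1]); print(job.hand_in())
E
```

```text
36.7083 [ 0.65425888 -0.11109705  0.18293613]
the job is handed in; nothing more can be done
None
```

The flange nut is on the stud and dropped into the thread; I ran it down to the hard stop (underside about 51 mm, so the bar should be fully down), let go, and handed in at about 37 s; the hand-in gave no verdict.

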